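Unmould a hot-chocolate stick into a cup

ROBOT

A 6-joint arm with a two-finger parallel gripper is mounted at the origin on a cart in front of the work surface, level with it; the furniture and walls round the work are solid. World frame = base frame: x ahead of the robot, y to its left, z up, the work surface at z = 0. Lengths are in m, angles in rad, forces in N, time in s.
With the tool pointing down it reaches from about 0.35 to 0.975 m from the base axis. Payload 4.9 kg.
Tool frame: the origin (TCP) lies midway between the tips of the shut fingers; the grasp point (between the pads) lies 19 mm behind it; z points along the fingers, y is the line along which they close (so a half turn about z gives the same grasp; the last joint's range is limited). The gripper opens to 85 mm and grips with 20 to 120 N. Pads are 22 mm wide; open, the fingers measure 114 mm over their backs; the gripper's body (76 mm by 85 mm) begins 54 mm behind the grasp point. The pads swing forward as they close: fully open they stand 13 mm farther back than shut.
Start: joints at [-1.433, 0.053, 1.613, -0, 1.476, -0.119], TCP at [0.159, -0.604, 0.231] pointing down, gripper open.
Joint ranges: [-3.01, 3.01], [-1.01, 2.22], [0.06, 2.58], [-1.02, 4.17], [0.09, 2.62], [-3.14, 3.14]. Speed limits (rad/s): [2.57, 2.57, 3.14, 3.14, 3.14, 3.14].

INTERFACE

Orientations are given as a rotation vector (axis times angle).
In Python, from station import ctrl, optics, job gives the robot as it stands.
- The arm moves only by the shell command python3 -m jog 'ROWS' [OPENING] [FORCE]. ROWS is JSON, a list of rows, each a list of 2 entries, a list of its own where there are three numbers: the shift along the tool's x, y, z in m, then the turn, a rotation vector about the tool's x, y, z in rad. A call has 1 to 5 rows; each row is the pose to reach, as a shift and turn from the pose commanded when the call began, along the tool's axes at that moment; what a row does not reach only later rows make up. A row lasts 1/10 s, in which the tool goes at most 50 mm and 8.59 degrees, less where a joint would pass 70% of its speed; a pose out of reach is approached as far as the arm can. A call with a gripper value outside its range is refused whole. OPENING is the opening, from 0 (shut) to 1 (fully open), set as the call begins (- or left out, the last holds). The fingers move at their own pace and stop on an object; FORCE is the grip in N (left out, the last holds). Time passes only in rows, so rows that repeat a pose let the fingers close. It gives the time, the measured TCP pose, the force, the opening and the grip force at its end, in the units of the state.
- ctrl.get_obs(): the state, without advancing time (a new reading comes with each control period).
- optics.get_image(name): name is "scene" or "side" or "wrist"; returns a dict with "image" (480x640x3 uint8, blue, green, red), "fx", "fy", "cx", "cy" (pixels), "rvec" (rotation vector, rad) and "tvec" (3), from world to camera coordinates, as OpenCV has them; the wrist camera has in their place "mount" (4x4, takes a point from camera to tool coordinates, whose origin is the TCP and whose axes are the flange's). Camera axes: x right, y down, z forward; pixel columns grow to the right and rows downward; lengths in m; the calibration is good to about 2 mm. A picture is of the moment at which its call begins: read the wrist's pose just before it. There is no depth.
- job.finish_job(): hands the job in; it is judged then, once.
The state is a dict: "t": time; "q": joint angles; "dq": joint speeds; "effort": joint torques, N m; "tool_pos": TCP position; "tool_rot": TCP orientation; "contact_force": force on the tool from outside, world axes, zero at the start; "wrist_torque": the same for the moment, N m; "opening": finger opening in m; "grip_force": force on a finger pad.
Only numpy, scipy, OpenCV 4.12 (cv2) and the standard library are available. Lean on these libraries where they do the work, as an engineer would, in place of code of your own. Each camera call takes 0.05 s, during which the arm holds its last target. There are 200 camera calls.

TASK

A hot chocolate has been ordered: pull the dark chocolate stick out of the casting mould by its wooden handle and stand it upright in the tan cup, chocolate end down. Lower it in gently rather than dropping it, keep the cup upright, and leave the white chocolate stick in the mould.

Things in the scene. Friction and masses are not known exactly. Their poses are not given: they have to be found in the camera images.
- dark_stick: Dark brown chocolate block cast on a wooden handle, upright, loose in one end cavity of the mould, about 50 g. Block 31 mm high, diameter 26 mm at the bottom, 31 mm at its top; from its middle rises a round pale dowel, 10 mm thick, ending 111 mm above the block's underside. Grip the dowel's upper 40 mm from above, at any yaw. Origin: centre of the block's underside; z up along the dowel.
- white_stick: The same stick in cream-white chocolate, same sizes and origin, in the other end cavity of the mould (which end holds which stick changes). It stays there.
- mould: Blue-green silicone mould, fixed to the worktop, 86 x 246 mm (284 mm with its end tabs), 34 mm high. Three round open cavities in a row along its y axis, at y = -80, 0 and +80 mm, each 36 mm wide and 28 mm deep (floor 6 mm above the worktop); the middle one is empty. Origin: centre of the underside, on the worktop; z up.
- tan_cup: Tan-brown tapered cup without handle, standing open end up on the worktop, loose, 180 g: rim 68 mm across, 59 mm high; inside about 50 mm wide in the upper half, narrowing to about 38 mm at the floor, which is 6 mm above the underside. Origin: centre of the underside; z up. A yellow cup with a pale blue inside stands near it and is not wanted.
Things that resemble listed ones, but are neither listed nor needed, are in the scene too. Leave any red look-alike of the dark_stick alone.

How it is judged:
By the outcome, as a careful person would: the job done as asked, in the order asked, and still so for the second after the job is handed in, with the robot touching nothing.
It also fails if it takes over 40 s, if anything falls off the work surface, if the arm or the gripper's body presses on something with over 40 N, if the wrist force passes 120 N, or if a joint passes its speed limit or range.

## Working session

There is one attempt and no reset: what is moved stays moved. The work goes in short steps, Python scripts to look and compute and a shell command to move; the robot and the scene stay as the last step left them, time stands still between calls to the robot, and variables do not carry over. Pictures are saved under pics/ and viewed, at most 10 in all, crops included, and the job is handed in when it is done.

```bash
mkdir -p pics; python3 - <<'E'
from station import ctrl, optics
import cv2, numpy as np
o=ctrl.get_obs(); print(o['t'],o['tool_pos'],o['tool_rot'],o['opening'])
for n in("scene","side"):
    d=optics.get_image(n); cv2.imwrite(f"pics/{n}0.png",d["image"])
    np.savez(f"pics/{n}0.npz",**{k:v for k,v in d.items()})
    R=cv2.Rodrigues(np.array(d["rvec"],float))[0]; print(n,d["fx"],-R.T@np.array(d["tvec"]).ravel())
E
```

```text
0.0 [ 0.15867597 -0.60388443  0.23007806] [-3.11368418e+00 -4.02065674e-01  9.57983863e-06] 0.08508199115718902
scene 599.1585340128194 [0.00785874 0.58761432 0.74968474]
side 540.3584572347779 [ 0.44086614 -0.43024814  0.54454385]
```

View pics/scene0.png

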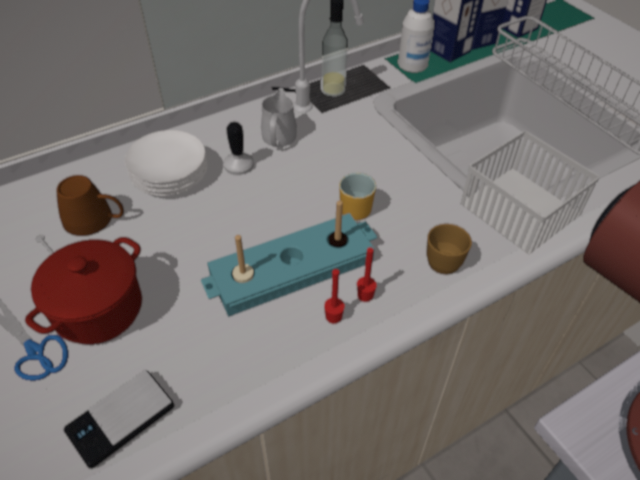

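View pics/side0.png

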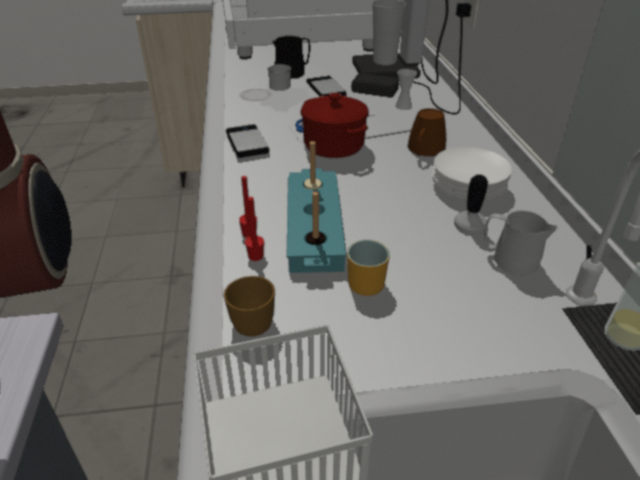

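Scene view: the dark stick has its dowel top at about (338,203) and its block at (338,240), in the right end cavity. The white stick is at (243,272), the tan cup at (448,249), the yellow cup at (357,196) and the red look-alikes at (335,310) and (368,290). The side view agrees: dark stick (316,193)-(316,238), tan cup (250,305).

The candidates are the dark stick (338,240), the white stick (243,272) and the red ones. Only (338,240) is dark brown with a pale dowel in the mould. For the cup, (448,249) is tan with no handle. The mug at (85,205) has a handle, and the yellow cup is pale blue inside.

```bash
cat > h.py <<'E'
import cv2, numpy as np
def load(n): return dict(np.load(f"pics/{n}.npz"))
def ray(d,u,v):
    R=cv2.Rodrigues(np.array(d["rvec"],float))[0]; c=-R.T@np.array(d["tvec"],float).ravel()
    r=R.T@np.array([(u-d["cx"])/d["fx"],(v-d["cy"])/d["fy"],1]); return c,r/np.linalg.norm(r)
def plane(d,u,v,z):
    c,r=ray(d,u,v); return c+r*(z-c[2])/r[2]
def tri(d1,p1,d2,p2):
    c1,r1=ray(d1,*p1);c2,r2=ray(d2,*p2)
    s=np.linalg.lstsq(np.c_[r1,-r2],c2-c1,rcond=None)[0]
    a,b=c1+s[0]*r1,c2+s[1]*r2; return (a+b)/2,np.linalg.norm(a-b)
def blob(img,lo,hi,box):
    x0,y0,x1,y1=box; m=cv2.inRange(cv2.cvtColor(img,cv2.COLOR_BGR2HSV)[y0:y1,x0:x1],lo,hi)
    n,l,s,c=cv2.connectedComponentsWithStats(m); i=1+np.argmax(s[1:,4])
    ys,xs=np.nonzero(l==i); return xs+x0,ys+y0
E
python3 - <<'E'
from h import *
np.set_printoptions(precision=4,suppress=True)
S,D=load("scene0"),load("side0")
tops=[]
for d,b in((S,(325,190,352,238)),(D,(305,180,330,236))):
    x,y=blob(d["image"],(5,50,60),(25,200,255),b); t=y.min(); p=(x[y<=t+1].mean(),t+1); tops.append(p)
    print("dowel top",p,len(x),y.max(),plane(d,*p,0.117))
print("tri",tri(S,tops[0],D,tops[1]))
for d,b in((S,(420,220,480,280)),(D,(215,270,285,340))):
    x,y=blob(d["image"],(5,90,30),(28,255,255),b); print("cup",x.min(),x.max(),y.min(),y.max())
    # rim: fit by left/right extremes of the upper part
    h=cv2.convexHull(np.c_[x,y].astype(np.int32))
    top=y[(np.abs(x-(x.min()+x.max())/2)<3)].min(); uc=(x.min()+x.max())/2
    pl=plane(d,x.min(),y[x==x.min()].mean(),.059);pr=plane(d,x.max(),y[x==x.max()].mean(),.059)
    print(" rim L R",pl,pr,np.linalg.norm(pl-pr),"back",plane(d,uc,top,.059),"bottom",plane(d,uc,y.max(),0))
print("dark block top",plane(S,338,240,.037),plane(D,316,238,.037)); print("white",plane(S,243,272,.037),plane(D,313,184,.037))
print("red tops",tri(S,(336,270),D,(245,178)),tri(S,(370,250),D,(252,199)),tri(S,(336,270),D,(252,199)),tri(S,(370,250),D,(245,178)))
print("yellow rim c",plane(S,358,188,.07),plane(D,367,253,.07))
c=[cv2.resize(S["image"][190:290,310:480],None,fx=4,fy=4,interpolation=2)]
cv2.imwrite("pics/crop.png",c[0])
E
```

```text
dowel top (np.float64(340.5), np.int64(191)) 454 237 [0.5431 0.2218 0.117 ]
dowel top (np.float64(315.0), np.int64(192)) 252 235 [0.5265 0.2355 0.117 ]
tri (array([0.5293, 0.2273, 0.1258]), np.float64(0.010050903023540695))
cup 427 471 224 273
 rim L R [0.4153 0.1465 0.059 ] [0.3959 0.0768 0.059 ] 0.07230097089705537 back [0.4431 0.0813 0.059 ] bottom [0.3978 0.1055 0.    ]
cup 224 273 277 335
 rim L R [0.3881 0.0957 0.059 ] [0.4517 0.0917 0.059 ] 0.06369178280648419 back [0.421  0.1268 0.059 ] bottom [0.4146 0.0766 0.    ]
dark block top [0.5197 0.2381 0.037 ] [0.5267 0.2289 0.037 ]
white [0.5388 0.3948 0.037 ] [0.5424 0.3868 0.037 ]
red tops (array([0.4249, 0.3042, 0.1082]), np.float64(0.0010048897512561627)) (array([0.4326, 0.2438, 0.1069]), np.float64(0.0029712689094835913)) (array([0.4374, 0.2912, 0.08  ]), np.float64(0.00933057149338206)) (array([0.421 , 0.2577, 0.1326]), np.float64(0.01222320653004029))
yellow rim c [0.5742 0.1664 0.07  ] [0.587 0.142 0.07 ]
```

View pics/crop.png

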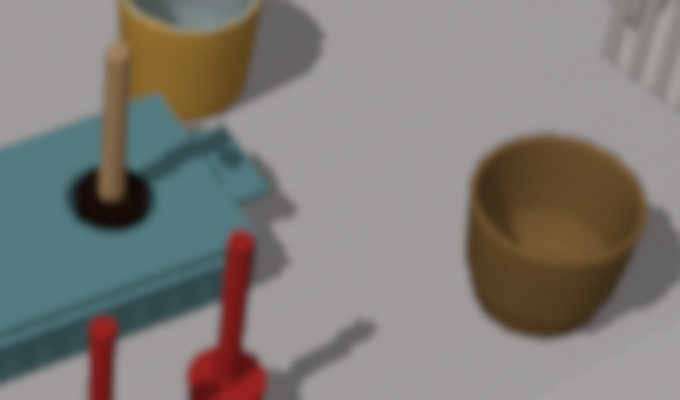

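The crop shows the dark brown block with its pale dowel, top at crop (118,48), which is scene (339.5,202). My mask had merged it with the yellow cup. The tan cup has no handle, and its rim ellipse is centred at crop (557,198), which is scene (449.3,239.5).

```bash
python3 - <<'E'
from h import *
from scipy.spatial.transform import Rotation as Ro
from station import ctrl
np.set_printoptions(precision=4,suppress=True)
S,D=load("scene0"),load("side0")
print("dowel",plane(S,339.5,202,.117),plane(D,315.5,193,.117),tri(S,(339.5,202),D,(315.5,193)))
print("cup rim",plane(S,449.3,239.5,.059),plane(D,250,293,.059))
o=ctrl.get_obs(); print(Ro.from_rotvec(o['tool_rot']).as_matrix(),o['tool_pos'],o['t'])
E
```

```text
dowel [0.5242 0.2356 0.117 ] [0.5268 0.2327 0.117 ] (array([0.5265, 0.2346, 0.1153]), np.float64(0.0014595480953185469))
cup rim [0.4176 0.1015 0.059 ] [0.4218 0.0949 0.059 ]
[[ 0.9672  0.254  -0.0003]
 [ 0.254  -0.9672  0.0019]
 [ 0.0002 -0.0019 -1.    ]] [ 0.1586 -0.6039  0.2302] 0.1
```

```bash

python3 -m jog '[[[0.01,-0.013,0],[0,0,0]],[[0.035,-0.045,0],[0,0,0]],[[0.063,-0.081,0],[0,0,0]],[[0.091,-0.117,0],[0,0,0]],[[0.119,-0.153,0],[0,0,0]]]' 0.6 40
python3 -m jog '[[[0.028,-0.036,0],[0,0,0]],[[0.056,-0.072,0],[0,0,0]],[[0.084,-0.108,0],[0,0,0]],[[0.112,-0.144,0],[0,0,0]],[[0.14,-0.18,0],[0,0,0]]]'
python3 -m jog '[[[0.028,-0.036,0],[0,0,0]],[[0.056,-0.072,0],[0,0,0]],[[0.084,-0.108,0],[0,0,0]],[[0.112,-0.144,0],[0,0,0]],[[0.14,-0.18,0],[0,0,0]]]'
```

```text
t: 0.6
tool_pos: [0.2352, -0.4244, 0.2305]
tool_rot: [-3.115, -0.401, 0.0]
contact_force: [1.1, 0.9, 1.2]
opening: 0.0511
grip_force: 0.0
t: 1.1
tool_pos: [0.3248, -0.2148, 0.2309]
tool_rot: [-3.116, -0.401, -0.0]
contact_force: [1.0, -0.6, 0.1]
opening: 0.0512
grip_force: 0.0
t: 1.6
tool_pos: [0.4145, -0.005, 0.2311]
tool_rot: [3.115, 0.403, 0.001]
contact_force: [-0.1, -1.1, -0.7]
opening: 0.0515
grip_force: 0.0
```

```bash

python3 -m jog '[[[0.028,-0.034,0],[0,0,0]],[[0.057,-0.069,0],[0,0,0]],[[0.085,-0.103,0],[0,0,0]],[[0.114,-0.137,0],[0,0,0]],[[0.135,-0.162,0],[0,0,0]]]'
python3 -m jog '[[[0.02,-0.022,0],[0,0,0]],[[0.03,-0.035,0],[0,0,0]],[[0.03,-0.035,0],[0,0,0]],[[0.03,-0.035,0],[0,0,0]]]'
python3 - <<'E'
from h import *
from station import ctrl, optics
from scipy.spatial.transform import Rotation as Ro
np.set_printoptions(precision=4,suppress=True)
o=ctrl.get_obs(); d=optics.get_image("wrist"); M=np.array(d["mount"])
R=Ro.from_rotvec(o['tool_rot']).as_matrix(); T=np.eye(4);T[:3,:3]=R;T[:3,3]=o['tool_pos']
C=np.linalg.inv(T@M); d["rvec"]=cv2.Rodrigues(C[:3,:3])[0]; d["tvec"]=C[:3,3]
np.savez("pics/w1.npz",**d); cv2.imwrite("pics/w1.png",d["image"])
print(o['t'],o['tool_pos'],M)
K=np.array([[d['fx'],0,d['cx']],[0,d['fy'],d['cy']],[0,0,1]])
print(cv2.projectPoints(np.array([[.5265,.2346,.117],[.5265,.2346,.037]]),d["rvec"],d["tvec"],K,None)[0].ravel())
E
```

```text
t: 2.1
tool_pos: [0.504, 0.1865, 0.2306]
tool_rot: [-3.115, -0.405, 0.001]
contact_force: [-0.2, 0.1, 0.5]
opening: 0.0511
grip_force: 0.0
t: 2.5
tool_pos: [0.5235, 0.2249, 0.2309]
tool_rot: [3.115, 0.402, -0.002]
contact_force: [0.2, -1.0, 0.0]
opening: 0.0512
grip_force: 0.0
2.5 [0.5235 0.2249 0.2309] [[ 0.0014 -0.9641 -0.2654  0.0663]
 [ 1.      0.0008  0.0022 -0.0002]
 [-0.0019 -0.2654  0.9641 -0.1434]
 [ 0.      0.      0.      1.    ]]
[310.9478 223.1254 313.5215 203.8301]
```

View pics/w1.png

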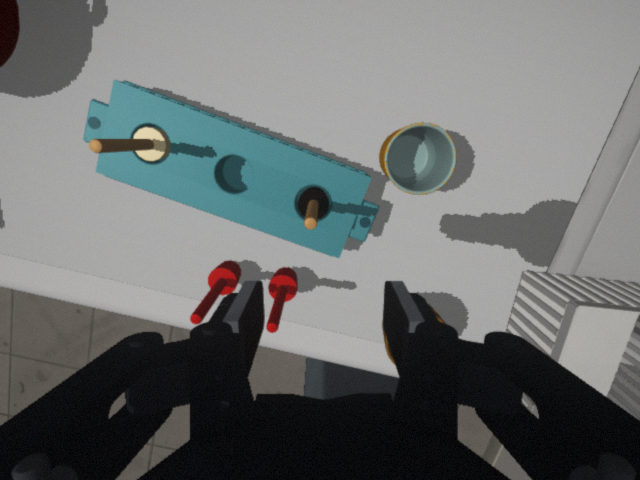

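The wrist view shows the dark stick's dowel top at (311,222) against a prediction of (311,223), so the position is confirmed and the stick is upright. Now I descend.

```bash

python3 -m jog '[[[0.005,-0.0085,0.01],[0,0,0]],[[0.005,-0.0085,0.035],[0,0,0]],[[0.005,-0.0085,0.065],[0,0,0]],[[0.005,-0.0085,0.09],[0,0,0]],[[0.005,-0.0085,0.11],[0,0,0]]]'
python3 -m jog '[[[0,0,0.015],[0,0,0]],[[0,0,0.03],[0,0,0]],[[0,0,0.04],[0,0,0]],[[0,0,0.043],[0,0,0]],[[0,0,0.043],[0,0,0]]]'
python3 -m jog '[[[0,0,0],[0,0,0]],[[0,0,0],[0,0,0]],[[0,0,0],[0,0,0]],[[0,0,0],[0,0,0]],[[0,0,0],[0,0,0]]]' 0 40
python3 -m jog '[[[0,0,0],[0,0,0]],[[0,0,0],[0,0,0]],[[0,0,0],[0,0,0]]]'
```

```text
t: 3.05
tool_pos: [0.5254, 0.2342, 0.1187]
tool_rot: [3.116, 0.401, -0.004]
contact_force: [-0.1, 0.1, 0.1]
opening: 0.0513
grip_force: 0.0
t: 3.55
tool_pos: [0.5267, 0.235, 0.0782]
tool_rot: [3.116, 0.402, -0.0]
contact_force: [-0.4, 0.8, 0.1]
opening: 0.0515
grip_force: 0.0
t: 4.05
tool_pos: [0.5272, 0.2353, 0.0792]
tool_rot: [-3.115, -0.402, -0.002]
contact_force: [-0.7, 0.3, 4.3]
opening: 0.0087
grip_force: 39.0
t: 4.35
tool_pos: [0.5272, 0.2353, 0.0792]
tool_rot: [-3.115, -0.402, -0.002]
contact_force: [-1.1, 0.6, 5.5]
opening: 0.009
grip_force: 39.1
```

Gripped at 9 mm. Lifting straight up.

```bash

python3 -m jog '[[[0,0,-0.004],[0,0,0]],[[0,0,-0.012],[0,0,0]],[[0,0,-0.022],[0,0,0]],[[0,0,-0.034],[0,0,0]],[[0,0,-0.046],[0,0,0]]]'
python3 -m jog '[[[0,0,-0.015],[0,0,0]],[[0,0,-0.03],[0,0,0]],[[0,0,-0.045],[0,0,0]],[[0,0,-0.05],[0,0,0]],[[0,0,-0.05],[0,0,0]]]'
cat >> h.py <<'E'
from station import ctrl, optics
from scipy.spatial.transform import Rotation as Ro
np.set_printoptions(precision=4,suppress=True)
def wrist(name):
    o=ctrl.get_obs(); d=optics.get_image("wrist"); M=np.array(d["mount"])
    R=Ro.from_rotvec(o['tool_rot']).as_matrix(); T=np.eye(4);T[:3,:3]=R;T[:3,3]=o['tool_pos']
    C=np.linalg.inv(T@M); d["rvec"]=cv2.Rodrigues(C[:3,:3])[0]; d["tvec"]=C[:3,3]
    np.savez(f"pics/{name}.npz",**d); return d,o,R
E
python3 - <<'E'
from h import *
d,o,R=wrist("w2"); s=optics.get_image("side"); np.savez("pics/side2.npz",**s)
cv2.imwrite("pics/w2.png",np.hstack([cv2.resize(d["image"],(400,300)),cv2.resize(s["image"][100:400,150:450],(400,400))[50:350]]))
p=o['tool_pos']; w=np.array([.4205,.0985,0])-p
print(p,R.T@w)
E
```

```text
t: 4.85
tool_pos: [0.5267, 0.235, 0.1256]
tool_rot: [-3.116, -0.402, -0.001]
contact_force: [0.7, 0.7, -1.5]
opening: 0.0089
grip_force: 39.0
t: 5.35
tool_pos: [0.5273, 0.2352, 0.1759]
tool_rot: [-3.115, -0.402, -0.004]
contact_force: [1.1, -1.3, -0.8]
opening: 0.0088
grip_force: 39.0
[0.5273 0.2352 0.1759] [-0.1385  0.1051  0.1756]
```

View pics/w2.png

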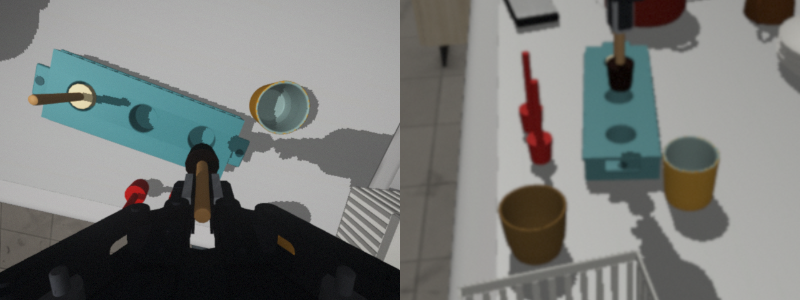

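The dark stick is held upright and clear of the mould (wrist half, about (203,150)). The white stick is still in place. Moving over the cup.

```bash

python3 -m jog '[[[-0.01,0.008,0],[0,0,0]],[[-0.03,0.023,0],[0,0,0]],[[-0.055,0.042,0],[0,0,0]],[[-0.08,0.061,0],[0,0,0]],[[-0.1,0.076,0],[0,0,0]]]'
python3 -m jog '[[[-0.018,0.014,0],[0,0,0]],[[-0.03,0.023,0],[0,0,0]],[[-0.0375,0.0285,0],[0,0,0]],[[-0.0385,0.029,0],[0,0,0]],[[-0.0385,0.029,0],[0,0,0]]]'
python3 - <<'E'
from h import *
o=ctrl.get_obs(); p=o['tool_pos']; print(p)
ims=[]
for n,(x0,y0,x1,y1) in(("scene",(380,130,540,290)),("side",(170,210,330,370))):
    d=optics.get_image(n); np.savez(f"pics/{n}3.npz",**d)
    K=np.array([[d['fx'],0,d['cx']],[0,d['fy'],d['cy']],[0,0,1]],float)
    print(n,[np.round(cv2.projectPoints(np.array([[p[0],p[1],z]]),np.array(d["rvec"],float),np.array(d["tvec"],float),K,None)[0].ravel(),1) for z in(.103,.134,.059)])
    ims.append(cv2.resize(d["image"][y0:y1,x0:x1],(400,400),interpolation=2))
cv2.imwrite("pics/c3.png",np.hstack(ims))
E
```

```text
t: 5.95
tool_pos: [0.4471, 0.1345, 0.1729]
tool_rot: [3.115, 0.402, -0.004]
contact_force: [-0.2, -0.4, -0.8]
opening: 0.0087
grip_force: 39.0
t: 6.45
tool_pos: [0.4192, 0.0982, 0.1741]
tool_rot: [-3.116, -0.402, 0.0]
contact_force: [0.2, 0.2, -0.4]
opening: 0.0091
grip_force: 39.0
[0.4192 0.0982 0.1741]
scene [array([455.4, 218.5]), array([459.2, 203.8]), array([450.3, 238. ])]
side [array([245.1, 265.8]), array([243. , 246.5]), array([247.9, 291.4])]
```

View pics/c3.png

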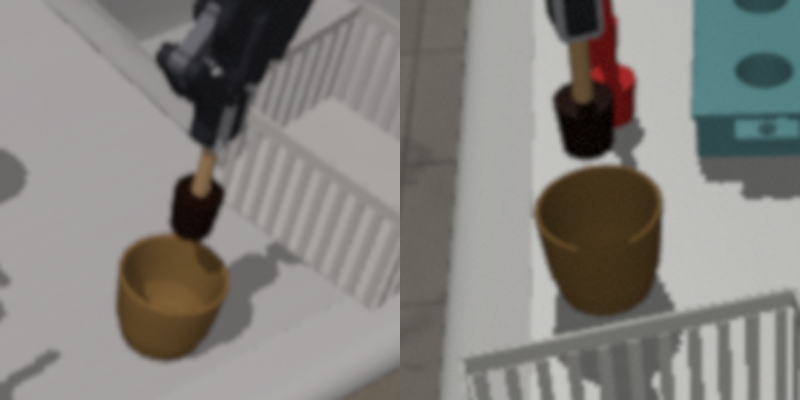

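```bash
python3 - <<'E'
from h import *
S,D=load("scene3"),load("side3")
o=ctrl.get_obs();p=o['tool_pos'];R=Ro.from_rotvec(o['tool_rot']).as_matrix()
B=[];C=[]
for d,b,cb in((S,(440,190,475,235),(420,215,480,280)),(D,(218,240,262,276),(215,270,285,340))):
    x,y=blob(d["image"],(0,0,0),(179,255,48),b) if 0 else blob(d["image"],(0,30,0),(25,255,50),b)
    print("block px",x.min(),x.max(),y.min(),y.max(),len(x)); B.append(((x.min()+x.max())/2,(y.min()+y.max())/2))
print("block centre tri",tri(S,B[0],D,B[1]))
print("rim tri",tri(S,(449.2,240.2),D,(249.8,293)),plane(S,449.2,240.2,.059),plane(D,249.8,293,.059))
print("tcp",p)
E
```

```text
block px 449 468 201 226 319
block px 233 255 244 272 455
block centre tri (array([0.4179, 0.0975, 0.1157]), np.float64(0.0023641561622778306))
rim tri (array([0.4205, 0.0994, 0.0543]), np.float64(0.0020531383021113376)) [0.4166 0.1026 0.059 ] [0.4216 0.0949 0.059 ]
tcp [0.4195 0.0985 0.1743]
```

The stick hangs over the cup: scene block (458,213), rim centre (449,240). The cup axis is about 3 mm from the block, so I correct by (+3,-1) mm in tool axes while lowering.

```bash

python3 -m jog '[[[0.003,-0.001,0.006],[0,0,0]],[[0.003,-0.001,0.018],[0,0,0]],[[0.003,-0.001,0.032],[0,0,0]],[[0.003,-0.001,0.046],[0,0,0]],[[0.003,-0.001,0.06],[0,0,0]]]'
python3 -m jog '[[[0,0,0.008],[0,0,0]],[[0,0,0.014],[0,0,0]],[[0,0,0.019],[0,0,0]],[[0,0,0.023],[0,0,0]],[[0,0,0.026],[0,0,0]]]'
python3 -m jog '[[[0,0,0.001],[0,0,0]],[[0,0,0.002],[0,0,0]],[[0,0,0.003],[0,0,0]],[[0,0,0.004],[0,0,0]],[[0,0,0.005],[0,0,0]]]'
python3 - <<'E'
from h import *
ims=[]
for n,(x0,y0,x1,y1) in(("scene",(380,130,540,290)),("side",(170,210,330,370))):
    ims.append(cv2.resize(optics.get_image(n)["image"][y0:y1,x0:x1],(400,400),interpolation=2))
cv2.imwrite("pics/c4.png",np.hstack(ims))
E
```

```text
t: 7.05
tool_pos: [0.4213, 0.1, 0.1123]
tool_rot: [-3.116, -0.402, 0.003]
contact_force: [0.1, 0.6, 0.1]
opening: 0.0087
grip_force: 39.0
t: 7.55
tool_pos: [0.4222, 0.1, 0.0884]
tool_rot: [3.116, 0.402, 0.001]
contact_force: [0.4, -0.0, -0.2]
opening: 0.0088
grip_force: 39.0
t: 8.05
tool_pos: [0.4221, 0.1, 0.0834]
tool_rot: [-3.116, -0.402, -0.0]
contact_force: [1.3, 0.2, -0.6]
opening: 0.0087
grip_force: 39.0
```

View pics/c4.png

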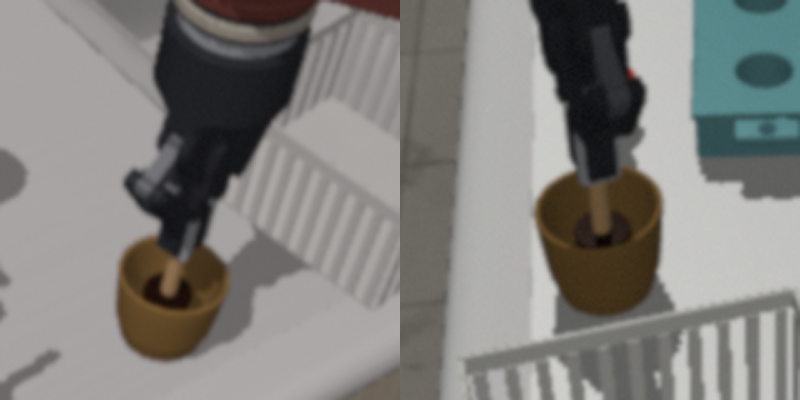

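The block is centred inside the cup (scene crop (168,290), side crop (602,232)) and the cup has not moved. Last millimetres until contact.

```bash

python3 -m jog '[[[0,0,0.001],[0,0,0]],[[0,0,0.002],[0,0,0]],[[0,0,0.003],[0,0,0]],[[0,0,0.003],[0,0,0]]]'
python3 -m jog '[[[0,0,0.0005],[0,0,0]],[[0,0,0.001],[0,0,0]],[[0,0,0.001],[0,0,0]]]'
```

```text
t: 8.55
tool_pos: [0.4218, 0.0999, 0.0801]
tool_rot: [-3.116, -0.402, 0.001]
contact_force: [0.7, 0.7, 0.3]
opening: 0.0086
grip_force: 39.0
t: 8.85
tool_pos: [0.4221, 0.1, 0.0796]
tool_rot: [-3.116, -0.402, -0.0]
contact_force: [-0.0, -0.7, 1.7]
opening: 0.0088
grip_force: 39.3
```

```bash

python3 -m jog '[[[0,0,0.0005],[0,0,0]],[[0,0,0.0005],[0,0,0]]]' - 20
python3 -m jog '[[[0,0,0.0005],[0,0,0]],[[0,0,0.0005],[0,0,0]]]' 0.2
python3 -m jog '[[[0,0,0],[0,0,0]],[[0,0,0],[0,0,0]],[[0,0,0],[0,0,0]],[[0,0,0],[0,0,0]]]' 0.45
python3 -m jog '[[[0,0,-0.006],[0,0,0]],[[0,0,-0.018],[0,0,0]],[[0,0,-0.035],[0,0,0]],[[0,0,-0.055],[0,0,0]],[[0,0,-0.08],[0,0,0]]]'
python3 -m jog '[[[0,0,-0.03],[0,0,0]],[[0,0,-0.06],[0,0,0]],[[0,0,-0.08],[0,0,0]],[[0,0,-0.08],[0,0,0]]]'
python3 - <<'E'
from h import *
ims=[]
for n,(x0,y0,x1,y1) in(("scene",(220,130,540,290)),("side",(150,130,390,370))):
    ims.append(cv2.resize(optics.get_image(n)["image"][y0:y1,x0:x1],None,fx=400/(x1-x0),fy=400/(x1-x0),interpolation=2))
ims[0]=cv2.copyMakeBorder(ims[0],0,200,0,0,cv2.BORDER_CONSTANT)
cv2.imwrite("pics/c5.png",np.hstack(ims))
E
```

```text
t: 9.05
tool_pos: [0.4224, 0.1, 0.0796]
tool_rot: [-3.116, -0.402, -0.001]
contact_force: [-1.4, 0.3, 4.7]
opening: 0.0089
grip_force: 39.5
t: 9.25
tool_pos: [0.4218, 0.0999, 0.0779]
tool_rot: [3.116, 0.402, -0.0]
contact_force: [-0.5, -0.1, -0.2]
opening: 0.0172
grip_force: 0.0
t: 9.65
tool_pos: [0.4219, 0.1, 0.0783]
tool_rot: [3.116, 0.402, -0.0]
contact_force: [-0.0, -0.1, 0.1]
opening: 0.0383
grip_force: 0.0
t: 10.15
tool_pos: [0.4216, 0.1, 0.1595]
tool_rot: [-3.116, -0.402, 0.001]
contact_force: [0.3, 0.6, 0.2]
opening: 0.0385
grip_force: 0.0
t: 10.55
tool_pos: [0.424, 0.1001, 0.2434]
tool_rot: [3.115, 0.402, 0.013]
contact_force: [0.1, -0.2, -0.2]
opening: 0.0382
grip_force: 0.0
```

View pics/c5.png

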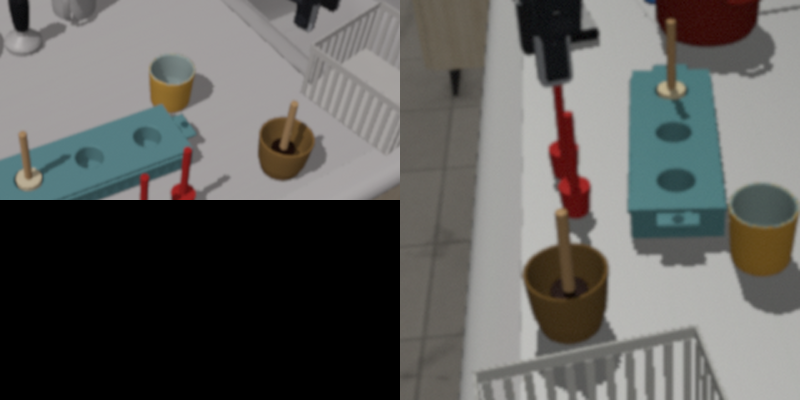

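The dark stick stands upright in the tan cup (scene crop (287,130), side crop (567,260)). The cup is upright, the white stick is still in the mould, and the gripper is clear.

```bash
python3 -c "
from station import job; print(job.finish_job())"
```

```text
the job is handed in; nothing more can be done
None
```

The dark chocolate stick stands upright, chocolate end down, in the upright tan cup; the white stick is still in the mould, and I handed the job in at about 10.7 s.

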